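# Empty the cassette reader into the drop box

### The job

The cassette reader has finished. Press its release button so that the lid springs open to its stop, then post every sample cassette, both those in the reader and any lying on the bench, through the sprung flap of the drop box until it has dropped inside and the flap has fallen shut. Then shut the reader lid so that it latches; leave the other things on the bench where they are.

Things in the scene. Friction and masses are not known exactly. Their poses are not given: they have to be found in the camera images.
- reader: white and grey bench-top reader fixed to the table, 250 mm deep (own x), 230 wide (own y), 92 tall when shut. Origin on the table under the lid's hinge line; own -x points to its front, z up. Hinge line along own y at x 0, z 70 mm. In front of the lid a deck at z 70 mm, x -245 to -165 mm, with a small steel latch tooth at x -180 to -157, y -10 to 10 mm, up to z 92
- bays (a point): centre of the floor of the well under the lid (reader x -80, y 0, z 30 mm). The well is 160 mm (x) by 218 mm (y), walls 40 mm high. Up to 3 cassettes lie in it along reader x, in bays at y -66, 0, 66 mm. Two ribs (22 mm wide, 8 high) lie between bays in the rear part only, x -75 to -15
- release (a joint): white round release button, 32 mm across, on the reader's front deck; 0 = out, 0.008 m = fully down; sprung, 4 N pushes it fully down (1.2 N starts it). The lid is freed when it is down about 6 mm or more. It also dips by itself when the lid latches
- release_top (a point): centre of the top face of the release button, pressed straight down; with the button out it stands 90 mm above the table
- reader_lid (a joint): reader lid angle (rad): up to 0.02 = shut and latched, 1.31 = at its stop, 75 degrees up, leaning over the rear of the well (draw a cassette 70 mm or more to the front as you lift it out). Sprung open: once freed it rises in about a second and stays. To shut it push its front edge down along its arc (10 N at first) and press it home (10 N) till the latch snaps over
- lid_tab (a point): front upper edge of the grey tab (70 mm wide, 8 mm thick) in the middle of the lid's front edge: at reader x -183 mm, z 92 mm when shut, 184 mm from the hinge line. Lid plate: 226 mm wide, upper face 22 mm above the hinge line when shut
- drop_box: white and clear box fixed to the table, 210 mm deep (own x, from -90 to 120), 130 wide (own y), 218 tall; origin on the table 90 mm behind its front, own -x points to its front, z up. Closed but for a slot in its 4 mm front wall, 70 mm wide, z 160 to 214, behind the flap. Inside it is a smooth, empty drop. A cassette pushed in lengthwise beyond its balance point tips and slides in
- slot (a point): middle of the slot's lower edge (the sill) on the outer face of the drop box's front wall; 160 mm above the table
- flap (a joint): steel flap, 66 mm wide, 52 mm high, hinged along the slot's top edge, swinging inward; 0 = shut, 1.5 rad = fully in. A light spring (about 0.2 N at its lower edge) shuts it
- cassette1: white plastic sample cassette with a grey band near each end, a plain rectangular bar 130 mm long (own x), 28 mm wide (own y), 20 mm tall (own z), 70 g, slippery, both ends alike; origin at the centre of its underside (10 mm below its middle). It lies in the reader, or is absent
- cassette2: white plastic sample cassette with a grey band near each end, a plain rectangular bar 130 mm long (own x), 28 mm wide (own y), 20 mm tall (own z), 70 g, slippery, both ends alike; origin at the centre of its underside (10 mm below its middle). It lies in the reader, or is absent
- cassette3: white plastic sample cassette with a grey band near each end, a plain rectangular bar 130 mm long (own x), 28 mm wide (own y), 20 mm tall (own z), 70 g, slippery, both ends alike; origin at the centre of its underside (10 mm below its middle). It lies in the reader, or is absent
- cassette4: white plastic sample cassette with a grey band near each end, a plain rectangular bar 130 mm long (own x), 28 mm wide (own y), 20 mm tall (own z), 70 g, slippery, both ends alike; origin at the centre of its underside (10 mm below its middle). It lies on the bench in front of the drop box, or is absent
- cassette5: white plastic sample cassette with a grey band near each end, a plain rectangular bar 130 mm long (own x), 28 mm wide (own y), 20 mm tall (own z), 70 g, slippery, both ends alike; origin at the centre of its underside (10 mm below its middle). It lies on the bench in front of the drop box, or is absent
- jar: bystander, to be left alone: a squat round jar with grey lid, 44 mm across, 65 mm tall; origin at the centre of its underside
- marker: bystander, to be left alone: a black marker pen, 130 mm long, 14 mm thick, lying down; origin at the centre of its underside
- vial: bystander, to be left alone: a small round bottle, 34 mm across, 60 mm tall; origin at the centre of its underside
- spray: bystander, to be left alone: a round bottle, 70 mm across, 190 mm tall; origin at the centre of its underside
- beaker: bystander, to be left alone: an open glass cup, 70 mm across, 90 mm tall; origin at the centre of its underside
Mind the look-alikes: they are no part of the job. What is shaped like the cassette5 but pink or yellow is not meant.

How it is judged:
By the outcome, as a careful person would: the job done as asked, in the order asked, and still so for the second after the job is handed in, with the robot touching nothing.
Of cassette1, cassette2, cassette3, cassette4, cassette5 only 3 to 5 are there at a start; the rules pass over those that are not, and their reading is None.
At some moment in a run one of cassette4, cassette5 may be knocked a few centimetres aside while the robot is not near it.
Once in a run the grip may slacken for a moment while it holds something.
It also fails if it takes over 210 s, if anything falls off the work surface, if the arm or the gripper's body presses on something with over 40 N, if the wrist force passes 120 N, or if a joint passes its speed limit or range.

### The arm

A 6-joint arm with a two-finger parallel gripper is mounted at the origin on the work surface. World frame = base frame: x ahead of the robot, y to its left, z up, the work surface at z = 0. Lengths are in m, angles in rad, forces in N, time in s.
With the tool pointing down it reaches from about 0.35 to 1 m from the base axis. Payload 7.1 kg.
Tool frame: the origin (TCP) lies between the finger pads; the fingertips stand 22 mm ahead of it and the grasp point (between the pads) lies 3 mm ahead of it; x points along the fingers, y is the direction in which the jaws open and shut, and the axes are right-handed (so a half turn about x gives the same grasp; the last joint's range is limited). The gripper opens to 85 mm and grips with 20 to 120 N. Pads are 22 mm wide; open, the fingers measure 114 mm over their backs; the gripper's body (76 mm by 85 mm) begins 54 mm behind the grasp point. The pads swing forward as they close: fully open they stand 13 mm farther back than shut.
Start: joints at [1.293, 0.423, 1.63, -0, 1.089, -0.019], TCP at [0.16, 0.604, 0.253] pointing down, gripper open.
Joint ranges: [-3, 3], [-0.9, 2.11], [0.09, 2.58], [-1.31, 4.45], [0.11, 2.69], [-2.54, 2.54]. Speed limits (rad/s): [2.39, 2.39, 3.01, 3.14, 3.14, 3.14].

### API

Orientations are given as a rotation vector (axis times angle).
In Python, from rig import manip gives the robot as it stands. The module is installed in compiled form; this text tells all that it offers. Calls block until the motion is done:
- manip.move_to(position, orientation): joint-space move of the TCP to a pose.
- manip.servo_line(position, orientation=None, rate=0.15): straight line of the TCP; orientation=None keeps the orientation; rate is the mean speed in m/s.
- manip.set_joints(angles): joint-space move.
- manip.command_gripper(opening, f_grip=None): finger opening in m; f_grip is the grip in N (None keeps the last); returns when the fingers have stopped.
- manip.hold(seconds).
- manip.solve_ik(position, orientation): joint angles nearest the present ones, or None.
- manip.camera(name): name is "scene" or "top"; returns a dict with "image" (480x640x3 uint8, red, green, blue), "fx", "fy", "cx", "cy" (pixels), "cam_to_world" (4x4, takes a point from camera to world coordinates). Camera axes: x right, y down, z forward; pixel columns grow to the right and rows downward; lengths in m; the calibration is good to about 2 mm. A picture is of the moment at which its call begins. There is no depth.
A pose or a line that the arm cannot do raises manip.IKError and nothing moves.
- manip.sign_off(): hands the job in, once; it reports no verdict.
Readings, each from a call of its own:
- manip.get_time(): time.
- manip.get_joint_positions(): joint angles.
- manip.get_joint_vel(): joint speeds.
- manip.get_tau(): joint torques, N m.
- manip.get_position(): TCP position.
- manip.get_ee_rot(): TCP orientation.
- manip.get_contact_force(): force on the tool from outside, world axes, zero at the start.
- manip.get_torque(): the same for the moment, N m.
- manip.get_width(): finger opening in m.
Only numpy, scipy, OpenCV 4.12 (cv2) and the standard library are available. Lean on these libraries where they do the work, as an engineer would, in place of code of your own. Each camera call takes 0.05 s, during which the arm holds its last target.

## Working session

There is one attempt and no reset: what is moved stays moved. The work goes in short steps, each a Python script; the robot and the scene stay as the last script left them, time stands still between calls to the robot, and variables do not carry over. Pictures are saved under pics/ and viewed, and the job is handed in when it is done.

```bash
mkdir -p pics; python3 - <<'E'
from rig import manip
import cv2,numpy as np
for n in("scene","top"):
    c=manip.camera(n); cv2.imwrite(f"pics/a_{n}.png",c["image"][:,:,::-1]); print(n,c["fx"],c["fy"],c["cx"],c["cy"]);print(np.round(c["cam_to_world"],4).tolist())
print(manip.get_time(),manip.get_position(),manip.get_ee_rot(),manip.get_width())
E
```

```text
scene 537.879636556941 537.879636556941 315.83475293130135 237.95546757702522
[[-0.8277, 0.3969, -0.3967, 1.0123], [0.5607, 0.5576, -0.6121, 0.8836], [-0.0217, -0.729, -0.6841, 1.1356], [0.0, 0.0, 0.0, 1.0]]
top 556.3309629745105 556.3309629745105 332.580087511739 240.2753869347594
[[0.0001, -0.9805, 0.1965, 0.1581], [-1.0, 0.0007, 0.004, 0.0148], [-0.004, -0.1965, -0.9805, 1.637], [0.0, 0.0, 0.0, 1.0]]
0.1 [0.15979334 0.60373112 0.25260204] [ 0.20201137  1.56144253 -0.20427132] 0.08535226581129868
```

View pics/a_scene.png

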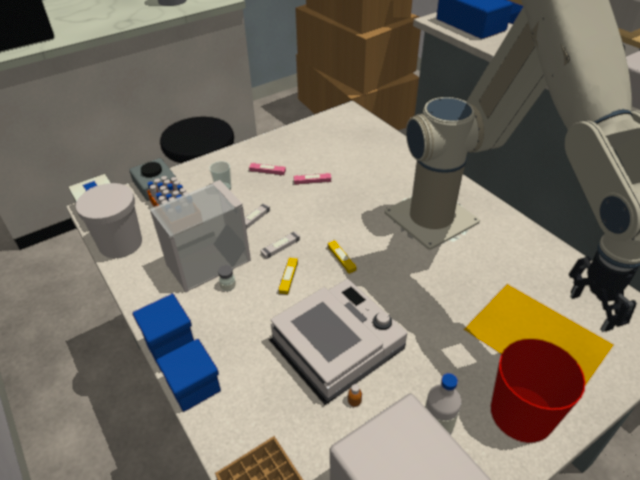

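View pics/a_top.png

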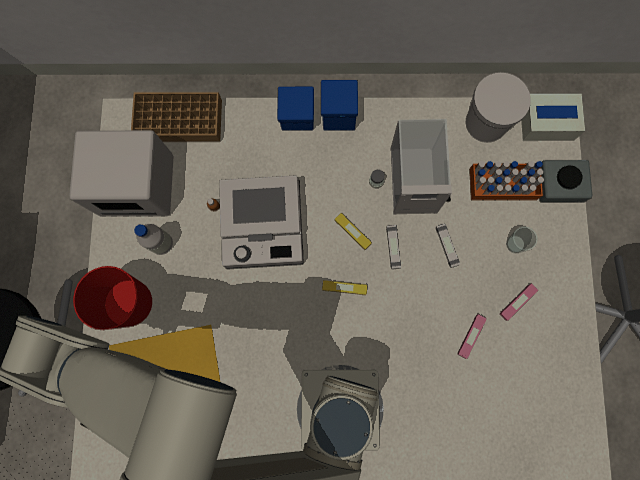

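```bash
cat > h.py <<'E'
from rig import manip
import cv2,numpy as np
from scipy.spatial.transform import Rotation as R
def px2w(c,u,v,z):
    M=np.array(c["cam_to_world"]);d=M[:3,:3]@np.array([(u-c["cx"])/c["fx"],(v-c["cy"])/c["fy"],1.]);o=M[:3,3]
    return o+d*(z-o[2])/d[2]
def w2px(c,p):
    M=np.array(c["cam_to_world"]);q=M[:3,:3].T@(np.array(p)-M[:3,3])
    return np.array([c["fx"]*q[0]/q[2]+c["cx"],c["fy"]*q[1]/q[2]+c["cy"]])
def crop(c,u0,v0,u1,v1,k,name):
    im=c["image"][v0:v1,u0:u1,::-1]; cv2.imwrite(f"pics/{name}.png",cv2.resize(im,None,fx=k,fy=k,interpolation=cv2.INTER_CUBIC))
E
python3 - <<'E'
from h import *
c=manip.camera("top")
crop(c,205,165,335,275,6,"b1"); crop(c,370,110,480,280,3.5,"b2")
E
```

```text
(no output)
```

View pics/b1.png

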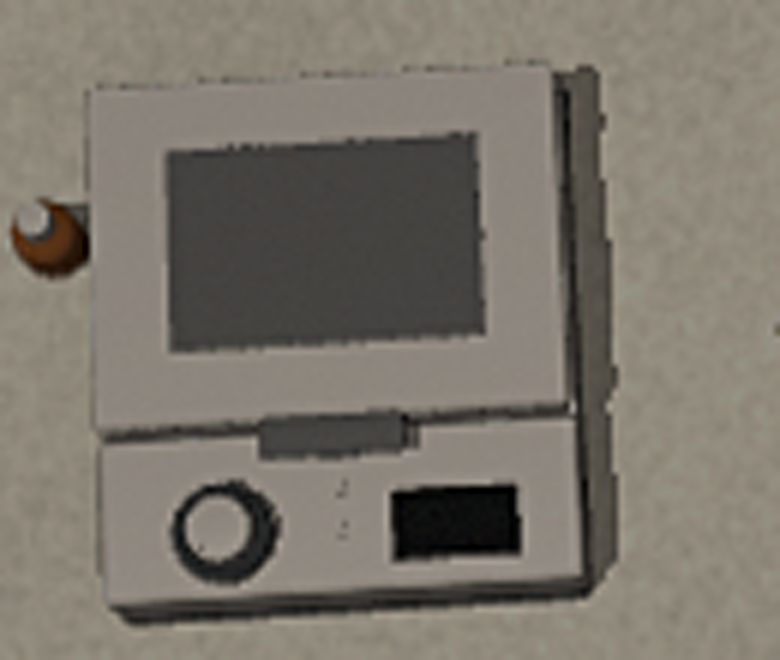

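View pics/b2.png

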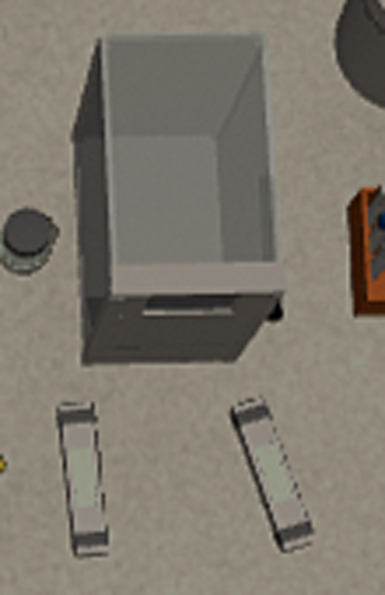

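```bash
python3 - <<'E'
from h import *
c=manip.camera("top")
def p(n,x,y,k,u0,v0,z):
    w=px2w(c,u0+(x+.5)/k-.5,v0+(y+.5)/k-.5,z); print(n,np.round(w,4)); return w
f=lambda n,x,y,z:p(n,x,y,6,205,165,z)
f("lfl",100,432,.092);f("lfr",567,408,.092);f("lrl",90,90,.092);f("lrr",552,68,.092);f("tab",333,457,.092);f("btn",216,528,.090);f("deckFL",108,605,.07);f("deckFR",582,580,.07)
g=lambda n,x,y,z:p(n,x,y,3.5,370,110,z)
g("bfl",112,292,.218);g("bfr",285,290,.218);g("brl",100,37,.218);g("brr",265,35,.218);g("b0l",82,362,0);g("b0r",237,360,0)
# cassettes: threshold
g("c4a",76,408,.02);g("c4b",92,548,.02);g("c5a",250,405,.02);g("c5b",297,544,.02)
E
```

```text
lfl [0.4786 0.3371 0.092 ]
lfr [0.49   0.1162 0.092 ]
lrl [0.6473 0.3486 0.092 ]
lrr [0.6581 0.1255 0.092 ]
tab [0.4665 0.2265 0.092 ]
btn [0.4328 0.281  0.09  ]
deckFL [0.3993 0.3345 0.07  ]
deckFR [0.4111 0.1095 0.07  ]
bfl [ 0.5696 -0.1621  0.218 ]
bfr [ 0.5711 -0.2928  0.218 ]
brl [ 0.7751 -0.1578  0.218 ]
brr [ 0.7765 -0.2858  0.218 ]
b0l [ 0.57   -0.1618  0.    ]
b0r [ 0.5717 -0.2959  0.    ]
c4a [ 0.5247 -0.1537  0.02  ]
c4b [ 0.4043 -0.1646  0.02  ]
c5a [ 0.5272 -0.3017  0.02  ]
c5b [ 0.4076 -0.3365  0.02  ]
```

```bash
cat >> h.py <<'E'
PSI=0.053; RO=np.array([0.6495,0.2358,0.])
def ori(yaw,tilt=0.):
    # x_t down tilted forward (toward yaw dir) by tilt; y_t = lateral
    f=np.array([np.cos(yaw),np.sin(yaw),0]);y=np.array([-np.sin(yaw),np.cos(yaw),0])
    x=np.sin(tilt)*f+np.array([0,0,-np.cos(tilt)])
    M=np.stack([x,y,np.cross(x,y)],1); return R.from_matrix(M).as_rotvec(),x
def rd(x,y,z): c,s=np.cos(PSI),np.sin(PSI); return RO+np.array([c*x-s*y,s*x+c*y,z])
def shot(name):
    for n in("scene","top"):
        c=manip.camera(n); cv2.imwrite(f"pics/{name}_{n}.png",c["image"][:,:,::-1])
def st(): print("t",round(manip.get_time(),2),"p",np.round(manip.get_position(),4),"F",np.round(manip.get_contact_force(),1),"w",round(manip.get_width(),4))
E
python3 - <<'E'
from h import *
o,x=ori(PSI,0.3)
b=np.array([0.431,0.281,0.09])
up=b-x*0.022+[0,0,.04]
manip.command_gripper(0.0)
manip.move_to(up,o); st()
manip.servo_line(b-x*0.022+[0,0,.004],o,rate=.1); st()
manip.servo_line(b-x*0.022+[0,0,-.0085],o,rate=.04); st()
manip.hold(.3); st()
manip.servo_line(b-x*0.022+[-.03,0,.06],o,rate=.15)
manip.set_joints([manip.get_joint_positions()[0]+.8]+list(manip.get_joint_positions()[1:]))
st(); shot("c")
E
```

```text
t 2.55 p [0.4249 0.2817 0.1514] F [ 0.3  0.2 -0.6] w -0.0001
t 3.06 p [0.4243 0.2809 0.1148] F [-0.3  0.4 -0.1] w 0.0002
t 3.52 p [0.4254 0.2815 0.1074] F [-26.5  -7.6  71.4] w 0.0
t 3.83 p [0.4253 0.2815 0.1074] F [-26.3  -7.5  70. ] w 0.0001
t 5.88 p [0.0743 0.4784 0.1704] F [ 0.3 -0.3 -0.2] w -0.0
```

View pics/c_top.png

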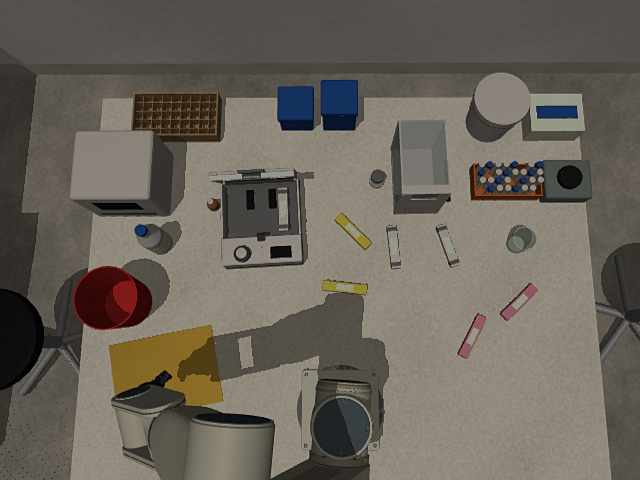

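View pics/c_scene.png

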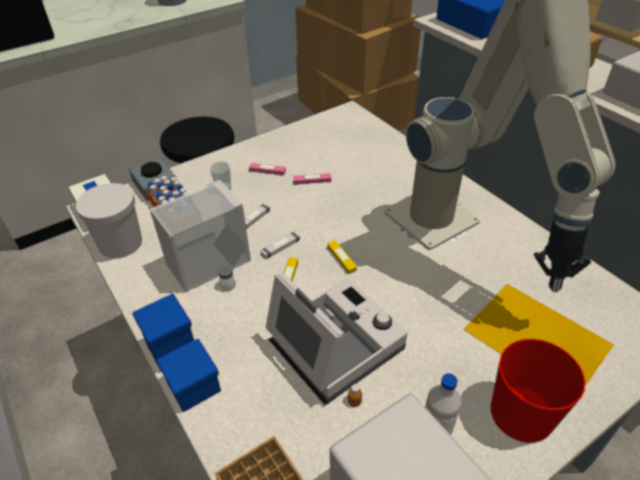

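```bash
python3 - <<'E'
from h import *
c=manip.camera("top")
crop(c,205,160,325,275,5,"d1"); crop(c,375,215,475,275,7,"d2")
E
```

```text
(no output)
```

View pics/d1.png

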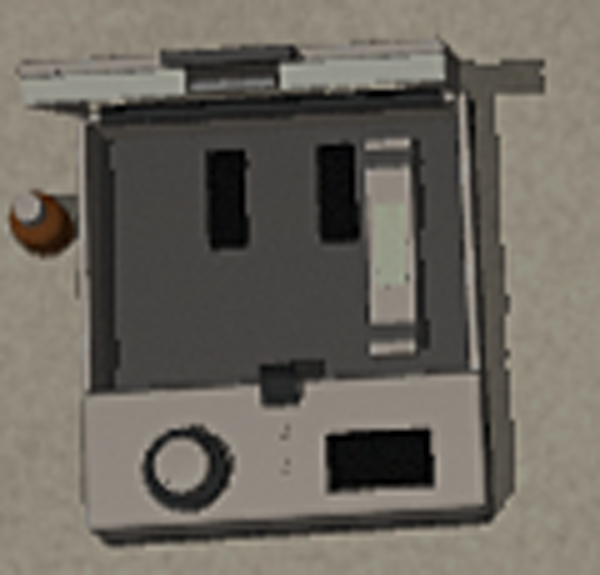

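View pics/d2.png

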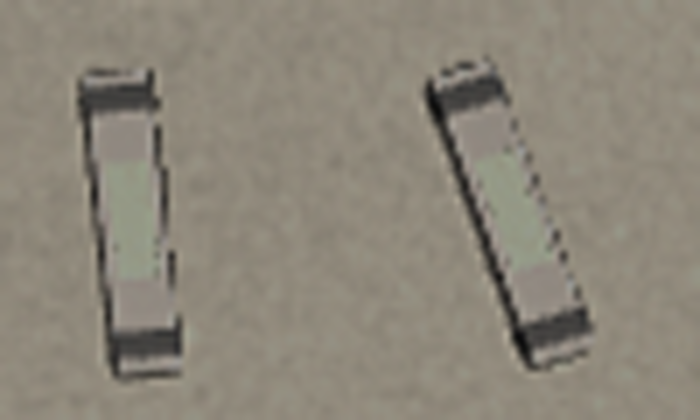

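```bash
cat >> h.py <<'E'
SL=np.array([0.5705,-0.228,0.16]); BY=0.018
D=.015
def fwd(y): return np.array([np.cos(y),np.sin(y),0])
def approach(near,yaw,zb,opening=.05):
    """near: world xy of near end centre; zb: height of underside"""
    o,_=ori(yaw); g=np.array([near[0],near[1],0])+D*fwd(yaw); g[2]=zb+.025
    manip.command_gripper(opening)
    manip.move_to(g+[0,0,.12],o)
    manip.servo_line(g+[0,0,.02],o,rate=.2)
    manip.servo_line(g,o,rate=.06); st()
    manip.command_gripper(0.0,70); st()
    return g,o
def post():
    o,_=ori(BY); f=fwd(BY); s=SL+[0,0,.017+.025]
    manip.move_to(s-f*(.130-D+.03),o); st()
    return s,o,f
def push(s,o,f):
    manip.servo_line(s-f*.018,o,rate=.12); st()
    manip.command_gripper(.05); manip.hold(.3)
    manip.servo_line(s-f*.09,o,rate=.2); st()
E
python3 - <<'E'
from h import *
c=manip.camera("top")
q=lambda k,u0,v0,x,y,z:px2w(c,u0+(x+.5)/k-.5,v0+(y+.5)/k-.5,z)
for a,b in [(q(5,205,160,394,354,.05),q(5,205,160,389,138,.05)),(q(7,375,215,148,374,.02),q(7,375,215,117,72,.02)),(q(7,375,215,560,362,.02),q(7,375,215,464,62,.02))]:
    d=b-a; print(a,np.linalg.norm(d),np.arctan2(d[1],d[0]), (a-RO)[:2]@[np.cos(PSI),np.sin(PSI)],(a-RO)[:2]@[-np.sin(PSI),np.cos(PSI)])
for p in [rd(-.145,-.066,.05),rd(-.015,-.066,.05)]: print(w2px(c,p))
E
```

```text
[0.50561626 0.16488411 0.05      ] 0.13130494700152934 0.04007283150589509 -0.14743848116398414 -0.06319404520226865
[ 0.39902477 -0.16386241  0.02      ] 0.1302195742450427 0.07924300142870153 -0.2712957160914258 -0.38583224135501015
[ 0.4040161  -0.33659227  0.02      ] 0.1337999429500303 0.2669032753765603 -0.27546178967883045 -0.5585839767006809
[284.32995227 229.53528645]
[282.75970385 186.81018048]
```

```bash
python3 - <<'E'
from h import *
g,o=approach([.507,.164],.05,.03,.045)
f=fwd(PSI)
manip.servo_line(g-f*.004+[0,0,.03],o,rate=.1)
manip.servo_line(g-f*.09+[0,0,.15],o,rate=.2); st()
s,o,f=post(); shot("e")
E
```

```text
t 9.69 p [0.5218 0.1647 0.0547] F [0.2 0.  0.4] w 0.0446
t 9.99 p [0.5223 0.1648 0.0554] F [-0.2 -0.3  3.2] w 0.0263
t 11.33 p [0.4323 0.1599 0.2044] F [ 0.8 -0.2 -0.8] w 0.0266
t 12.78 p [ 0.4257 -0.23    0.2018] F [ 0.5 -0.  -1.3] w 0.0261
```

View pics/e_top.png

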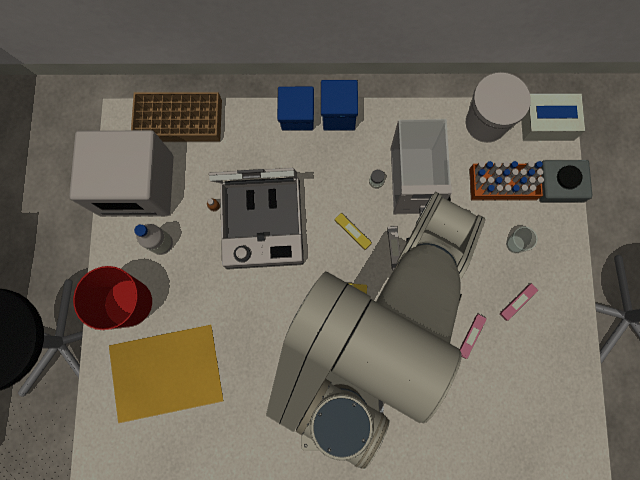

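View pics/e_scene.png

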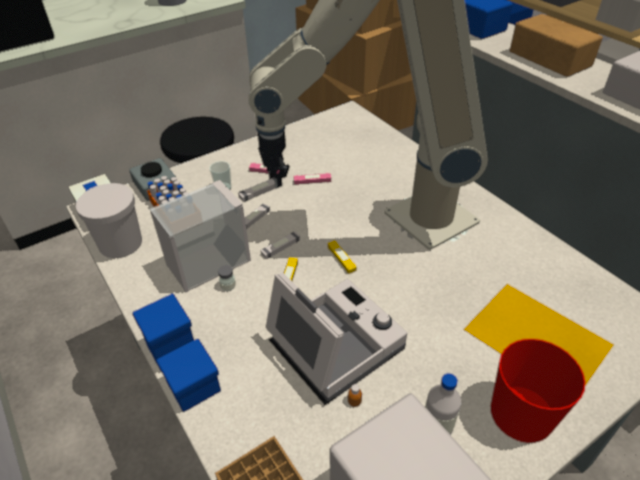

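```bash
python3 - <<'E'
from h import *
c=manip.camera("scene")
s=SL+[0,0,.017]; f=fwd(BY); y=np.array([-f[1],f[0],0])
im=c["image"][:,:,::-1].copy(); im=cv2.resize(im[140:260,140:320],None,fx=4.4,fy=4.4,interpolation=cv2.INTER_CUBIC)
def dot(p,col): u=(w2px(c,p)-[140,140]+.5)*4.4-.5; cv2.circle(im,tuple(int(v) for v in u),3,col,-1)
for zz in(0,.02):
  for a in(-.03,-.16):
    for l in(-.014,.014): dot(s+f*a+y*l+[0,0,zz],(0,0,255))
for l in(-.035,.035):
  for zz in(0,.054): dot(SL+y*l+[0,0,zz],(0,255,0))
for l in(-.065,.065):
  for zz in(-.16,.058): dot(SL+y*l+[0,0,zz],(255,0,0))
cv2.imwrite("pics/e2.png",im)
E
```

```text
(no output)
```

View pics/e2.png

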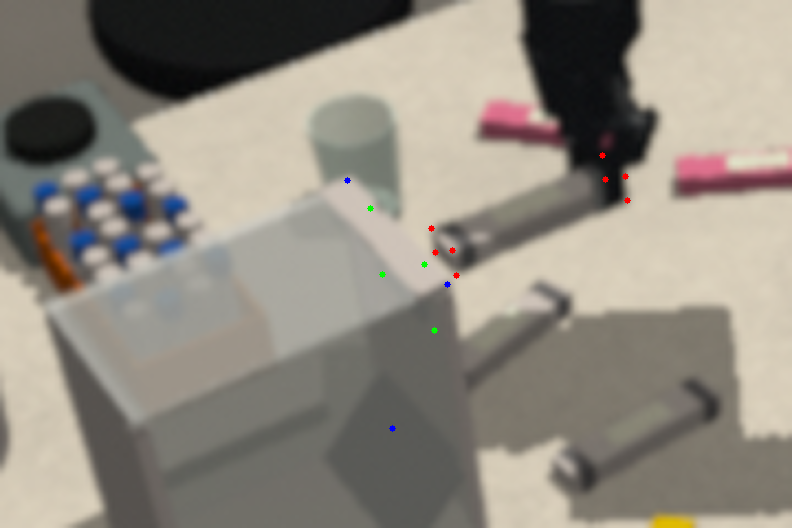

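```bash
python3 - <<'E'
from h import *
o,_=ori(BY); f=fwd(BY); s=SL+[0,0,.017+.025]
manip.servo_line(s-f*.05,o,rate=.12); st()
manip.servo_line(s-f*.0145,o,rate=.08); st()
c=manip.camera("scene"); crop(c,140,140,320,260,4.4,"f1")
manip.command_gripper(.05); manip.hold(.4)
c=manip.camera("scene"); crop(c,140,140,320,260,4.4,"f2")
st()
E
```

```text
t 13.88 p [ 0.5198 -0.2287  0.2018] F [-0.4  0.3 -1.5] w 0.0262
t 14.47 p [ 0.556  -0.2281  0.2017] F [ 0.1 -0.4 -1.6] w 0.0264
t 15.32 p [ 0.556  -0.2283  0.202 ] F [0.2 0.1 0.2] w 0.0499
```

View pics/f1.png

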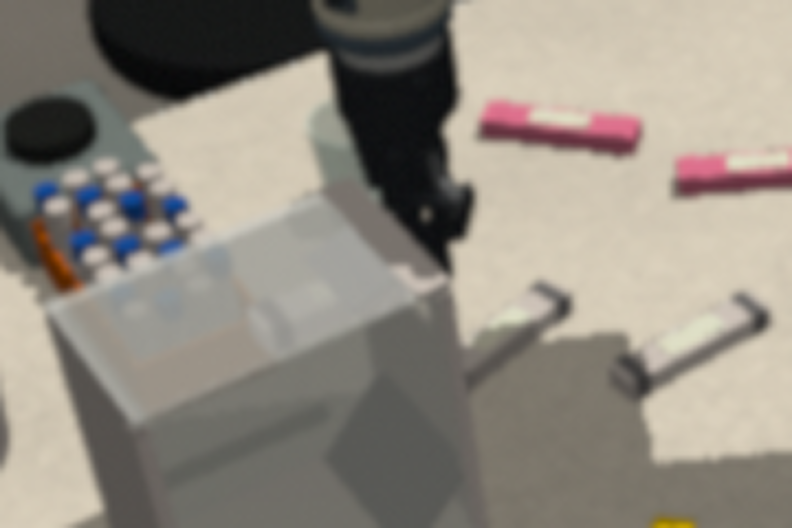

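View pics/f2.png

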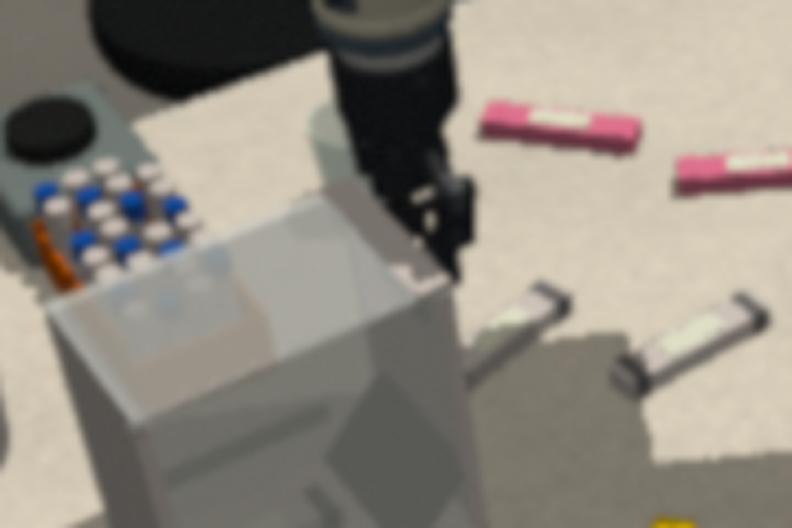

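```bash
python3 - <<'E'
from h import *
o,_=ori(BY); f=fwd(BY); s=SL+[0,0,.042]
manip.servo_line(s-f*.10,o,rate=.25)
manip.servo_line(s-f*.10+[0,0,.05],o,rate=.25)
q=list(manip.get_joint_positions()); q[0]+=.9; manip.set_joints(q); st()
c=manip.camera("top"); crop(c,330,110,490,300,3.1,"g1"); crop(c,375,205,475,275,7,"g3")
c=manip.camera("scene"); crop(c,140,140,320,260,4.4,"g2")
E
```

```text
t 17.84 p [0.4743 0.2262 0.2533] F [-0.  -0.3 -0.9] w 0.05
```

View pics/g1.png

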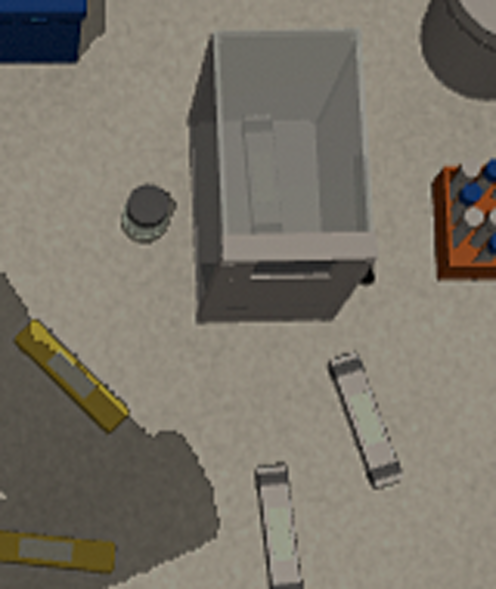

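View pics/g2.png

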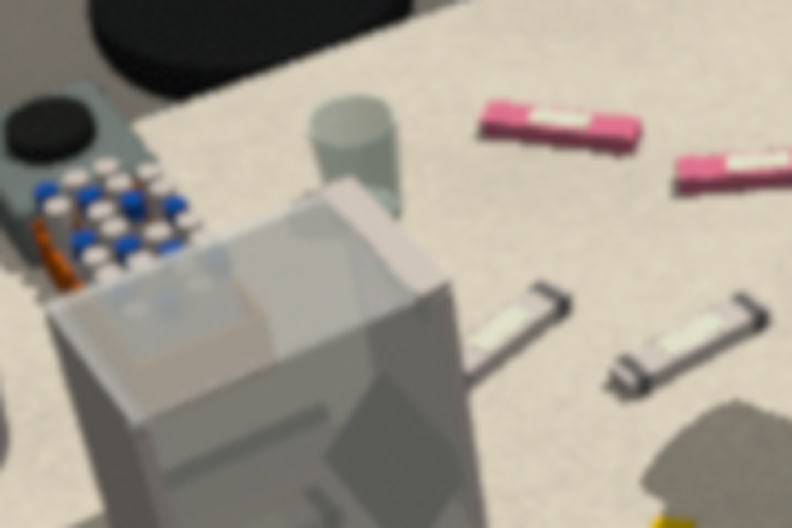

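View pics/g3.png

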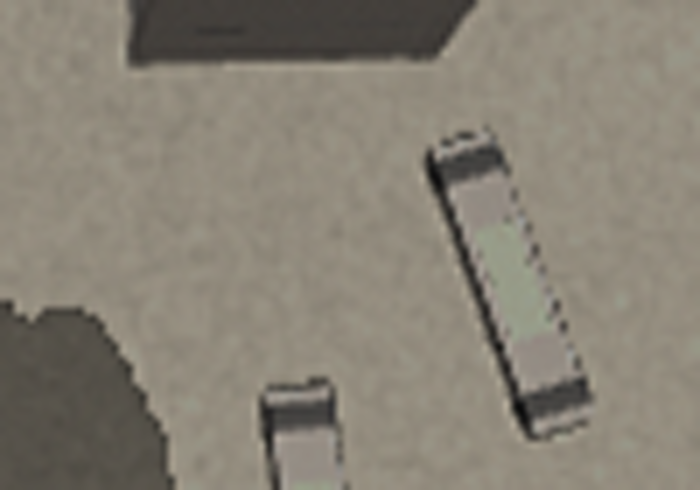

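```bash
python3 - <<'E'
from h import *
g,o=approach([.4058,-.3361],.267,0.)
manip.servo_line(g+[0,0,.18],o,rate=.25); st()
s,o,f=post()
c=manip.camera("scene"); crop(c,140,140,320,260,4.4,"i1")
E
```

```text
t 21.35 p [ 0.4201 -0.332   0.0248] F [-0.4  0.   0.2] w 0.0498
t 21.68 p [ 0.4205 -0.3324  0.0254] F [-1.7  0.2  3.5] w 0.0263
t 22.55 p [ 0.4195 -0.3315  0.2039] F [0.4 0.4 0.1] w 0.0265
t 23.04 p [ 0.4249 -0.2296  0.2005] F [ 0.2 -0.2 -1.4] w 0.0263
```

View pics/i1.png

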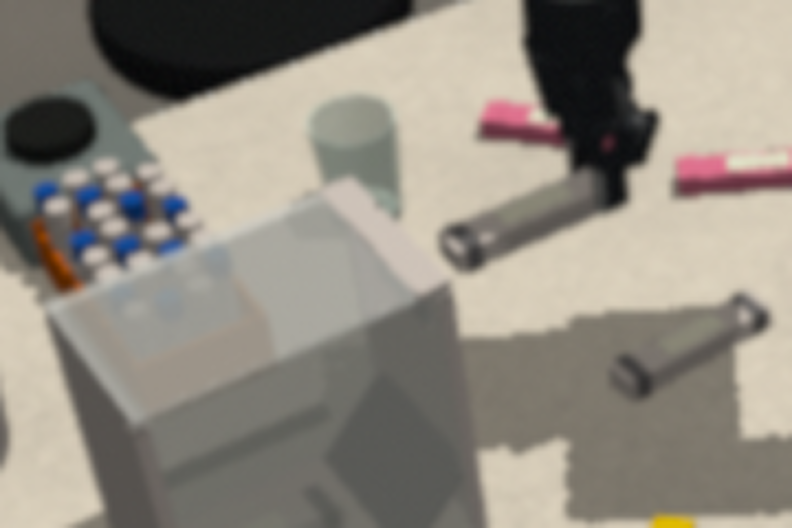

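```bash
cat >> h.py <<'E'
def push2(tag):
    o,_=ori(BY); f=fwd(BY); s=SL+[0,0,.042]
    manip.servo_line(s-f*.05,o,rate=.12); st()
    manip.servo_line(s-f*.0145,o,rate=.08); st()
    c=manip.camera("scene"); crop(c,140,140,320,260,4.4,tag+"1")
    manip.command_gripper(.05); manip.hold(.4); st()
    manip.servo_line(s-f*.10,o,rate=.25)
    manip.servo_line(s-f*.10+[0,0,.05],o,rate=.25)
    q=list(manip.get_joint_positions()); q[0]+=1.0; manip.set_joints(q); st()
    c=manip.camera("scene"); crop(c,140,140,320,260,4.4,tag+"2")
    c=manip.camera("top"); crop(c,355,110,475,310,2.9,tag+"3"); crop(c,375,235,455,305,7,tag+"4")
E
python3 - <<'E'
from h import *
push2("j")
E
```

```text
t 24.03 p [ 0.5198 -0.2288  0.2017] F [ 0.8 -0.2 -1.2] w 0.0263
t 24.62 p [ 0.556  -0.2281  0.2018] F [-0.1 -0.8 -0.6] w 0.0266
t 25.43 p [ 0.556  -0.2282  0.202 ] F [-0.6  0.7 -0.5] w 0.0502
t 28.09 p [0.4494 0.2724 0.2533] F [-0.3 -0.3  0.5] w 0.0497
```

View pics/j2.png

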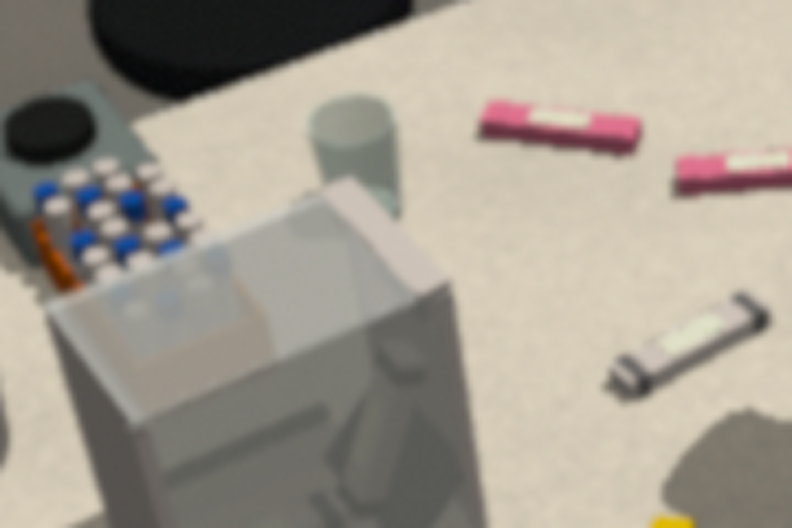

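View pics/j3.png

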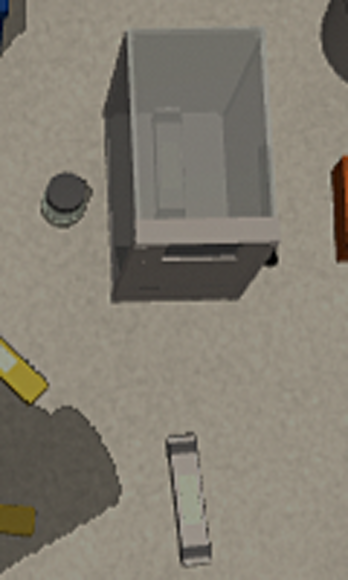

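View pics/j4.png

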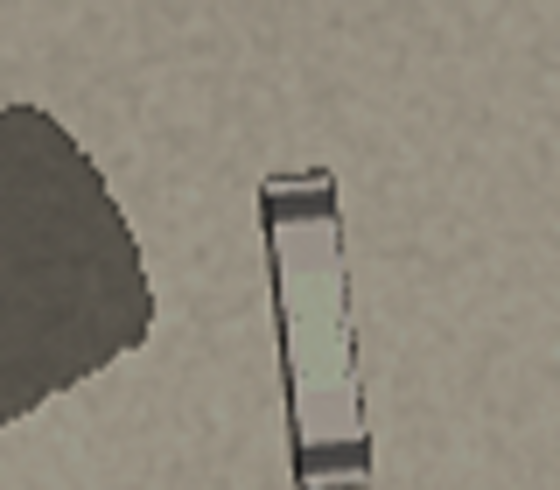

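```bash
python3 - <<'E'
from h import *
c=manip.camera("top"); crop(c,395,250,445,315,9,"k1")
E
```

```text
(no output)
```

View pics/k1.png

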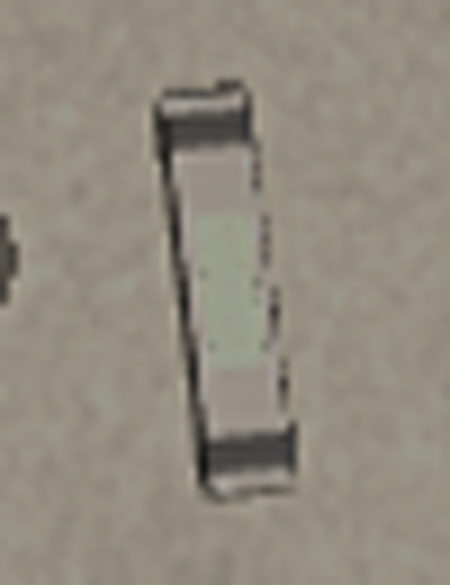

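```bash
python3 - <<'E'
from h import *
c=manip.camera("top")
q=lambda x,y:px2w(c,395+(x+.5)/9-.5,250+(y+.5)/9-.5,.02)
a,b=q(251,488),q(207,92); d=b-a; yaw=np.arctan2(d[1],d[0]); m=(a+b)/2; n=m-.065*fwd(yaw)
print(a,b,np.linalg.norm(d),yaw,n)
g=n+D*fwd(yaw); g[2]=.025
for z in(.025,.2): print(manip.solve_ik([g[0],g[1],z],ori(yaw)[0]))
E
```

```text
[ 0.29435464 -0.23891866  0.02      ] [ 0.42341673 -0.2286274   0.02      ] 0.1294717425828916 0.07957053409581369 [ 0.29409135 -0.23893966  0.02      ]
[-0.68626329  0.56738616  2.23739391  0.          0.33681259 -2.33663016]
[-0.68626329  0.16108515  2.16628758  0.          0.81421992 -2.33663016]
```

```bash
python3 - <<'E'
from h import *
print(np.round(manip.get_joint_positions(),2))
g,o=approach([.2945,-.2389],.0796,0.)
manip.servo_line(g+[0,0,.18],o,rate=.25); st()
s,o,f=post()
c=manip.camera("scene"); crop(c,140,140,320,260,4.4,"l1")
E
```

```text
[ 0.52  0.28  1.85  0.    1.01 -2.07]
t 31.59 p [ 0.3093 -0.2376  0.0248] F [ 0.  -0.4  0.5] w 0.0501
t 31.93 p [ 0.3096 -0.2378  0.0253] F [-0.8  0.1  5.4] w 0.0262
t 32.79 p [ 0.3088 -0.2372  0.2042] F [-0.1  0.2 -0.3] w 0.0263
t 33.33 p [ 0.425  -0.2297  0.1998] F [-1.   0.3 -0.9] w 0.0263
```

View pics/l1.png

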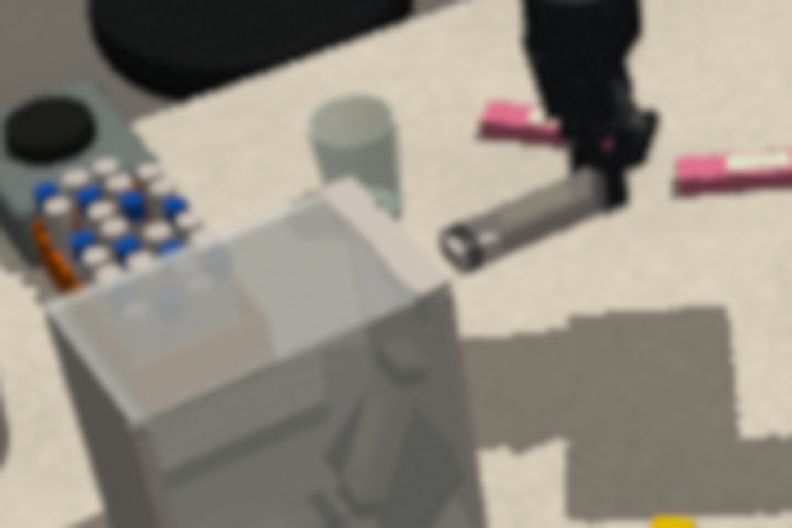

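```bash
python3 - <<'E'
from h import *
push2("m")
E
```

```text
t 34.33 p [ 0.5197 -0.2288  0.2018] F [ 0.1  0.4 -0.9] w 0.0265
t 34.92 p [ 0.556  -0.2281  0.2017] F [-0.1  0.  -1.1] w 0.0263
t 35.72 p [ 0.556  -0.2283  0.202 ] F [ 0.3 -0.3 -0.7] w 0.0499
t 38.38 p [0.4494 0.2724 0.2533] F [-0.1 -0.8 -0.8] w 0.0501
```

View pics/m2.png

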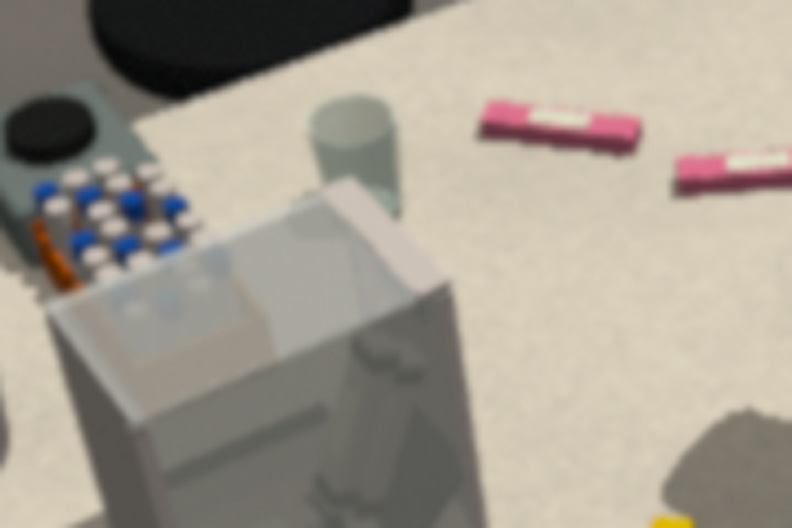

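View pics/m3.png

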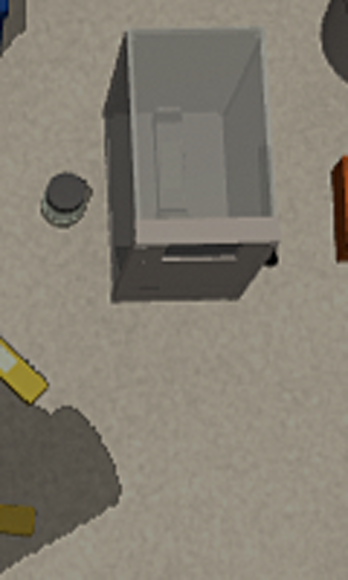

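```bash
python3 - <<'E'
from h import *
a=cv2.imread("pics/a_top.png");A=cv2.imread("pics/a_scene.png")
c=manip.camera("top")["image"][:,:,::-1];C=manip.camera("scene")["image"][:,:,::-1]
z=lambda i:cv2.resize(i,(390,290),interpolation=cv2.INTER_CUBIC)
cv2.imwrite("pics/n.png",np.vstack([np.hstack([z(i[180:220,390:455]) for i in(a,c)]),np.hstack([z(i[180:280,150:260]) for i in(A,C)])]))
E
```

View pics/n.png

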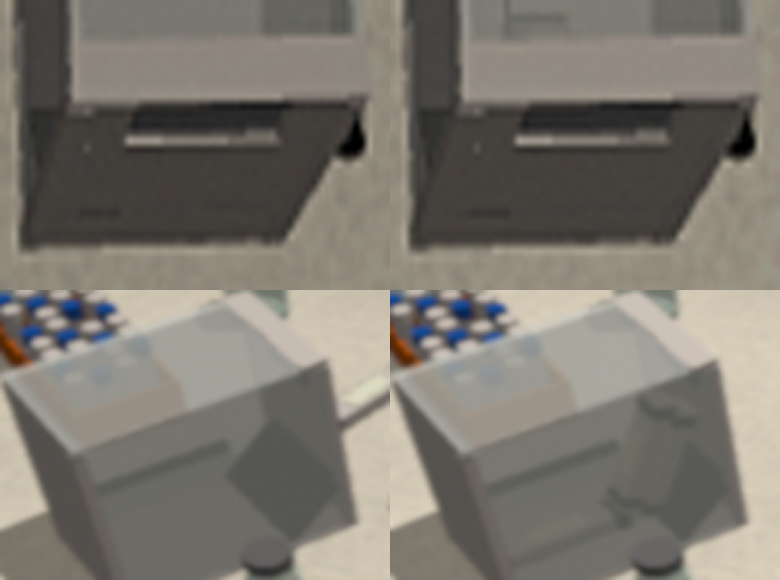

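```bash
cat >> h.py <<'E'
def lidpt(th,off=0.,a=.178,w=.011):
    x=-a*np.cos(th)+(.022+off)*np.sin(th)+w; z=.07+a*np.sin(th)+(.022+off)*np.cos(th)
    return rd(x,0,z+.022)
E
python3 - <<'E'
from h import *
o,_=ori(PSI)
manip.command_gripper(0.0)
p=manip.get_position()
manip.servo_line([p[0],p[1],.40],ori(manip.get_joint_positions()[0]*0+PSI)[0] if 0 else None,rate=.25)
b=lidpt(1.31,.03)
manip.move_to([b[0],b[1],.40],o); st()
manip.servo_line(b,o,rate=.2); st()
manip.servo_line(lidpt(1.31,.003),o,rate=.1); st()
shot("q")
E
```

```text
t 40.73 p [0.6638 0.2367 0.3983] F [-0.8  0.7 -0.2] w 0.0
t 41.5 p [0.6652 0.2372 0.2791] F [-0.5 -0.1  0.5] w 0.0001
t 41.92 p [0.6393 0.2355 0.2719] F [0.2 0.2 0.5] w -0.0001
```

View pics/q_scene.png

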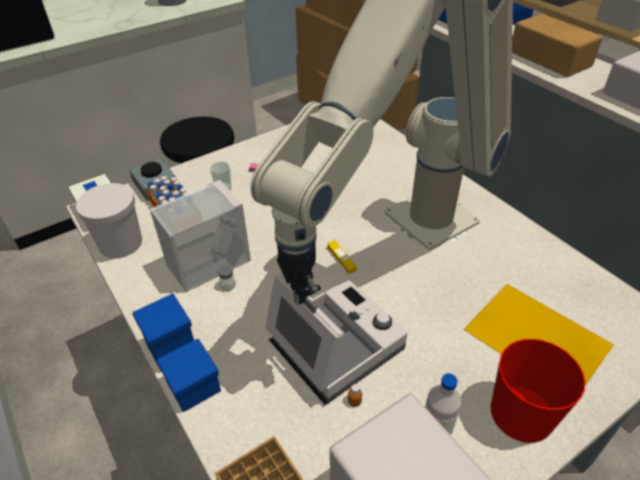

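```bash
python3 - <<'E'
from h import *
c=manip.camera("scene"); crop(c,250,220,370,340,5,"q2")
E
```

```text
(no output)
```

View pics/q2.png

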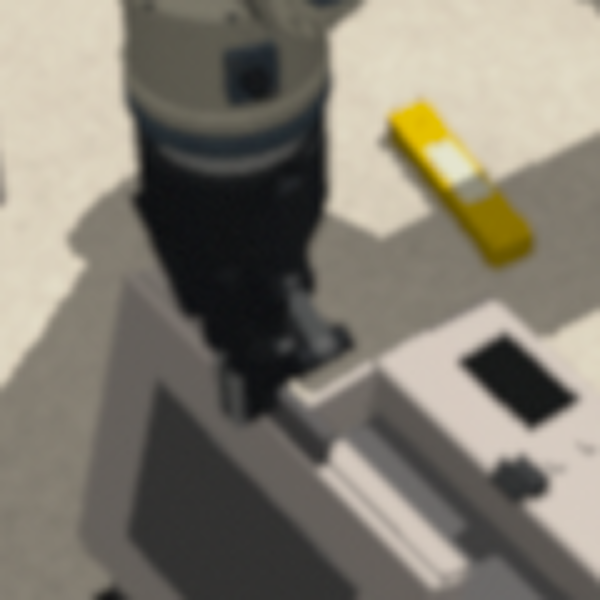

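```bash
python3 - <<'E'
from h import *
o,_=ori(PSI)
for th in np.linspace(1.25,0.08,14):
    manip.servo_line(lidpt(th),o,rate=.12)
    F=manip.get_contact_force(); print(round(th,2),np.round(F,1))
    if np.linalg.norm(F)>60: break
st(); shot("r")
E
```

```text
1.25 [3.3 0.3 0. ]
1.16 [ 2.2 -0.9  0.9]
1.07 [ 2.3 -1.2  1.2]
0.98 [ 2.8 -0.4  1.7]
0.89 [ 0.7 -0.7  0.9]
0.8 [ 1.1 -1.5  1.8]
0.71 [ 0.6 -1.3  2.8]
0.62 [ 0.6 -1.4  3.4]
0.53 [-0.1 -1.1  2.4]
0.44 [-0.8 -1.6  3.1]
0.35 [ 0.1 -0.2  2. ]
0.26 [-1.9 -1.1  2.5]
0.17 [-1.6 -0.9  2.8]
0.08 [1.8 0.2 2.5]
t 46.02 p [0.4858 0.2274 0.1287] F [1.8 0.2 2.5] w -0.0001
```

View pics/r_scene.png

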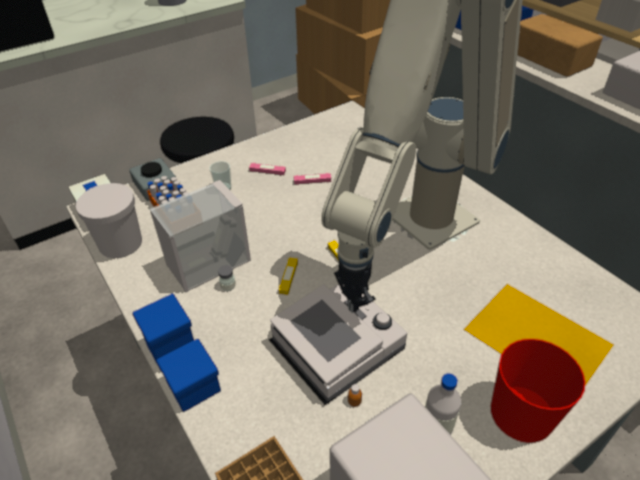

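Lid follows the arc; pressing home now.

```bash
python3 - <<'E'
from h import *
o,_=ori(PSI)
p=np.array(manip.get_position())
b=lidpt(0.0); 
for dz in np.arange(.012,-.0061,-.001):
    manip.servo_line([b[0],b[1],b[2]+dz],o,rate=.02)
    F=manip.get_contact_force(); print(round(dz,4),round(manip.get_position()[2]-.022,4),np.round(F,1))
    if F[2]>32 : break
manip.hold(.2); st()
E
```

```text
0.012 0.1053 [ 3.5 -0.1  5.3]
0.011 0.1044 [3.5 0.5 7. ]
0.01 0.1034 [ 3.  -0.5  7.2]
0.009 0.1021 [4.2 1.  4.9]
0.008 0.1003 [2.6 0.8 3.8]
0.007 0.0989 [1.6 0.5 3.1]
0.006 0.0978 [1.5 1.7 2.6]
0.005 0.0967 [0.3 1.6 2.1]
0.004 0.0957 [-0.1  0.9  1.4]
0.003 0.0947 [-0.8 -0.  -0.2]
0.002 0.0939 [-0.2  0.   0.6]
0.001 0.093 [-1.4 -0.4  2.4]
-0.0 0.092 [-2.1 -0.6  3. ]
-0.001 0.0915 [-2.4 -1.7  8.2]
-0.002 0.091 [-5.4 -1.6 14.7]
-0.003 0.0906 [-7.5 -1.2 22.6]
-0.004 0.0903 [-10.6  -3.7  30.9]
-0.005 0.09 [-13.8  -4.4  39.4]
t 50.88 p [0.4825 0.227  0.112 ] F [-12.6  -6.   38.1] w 0.0002
```

```bash
python3 - <<'E'
from h import *
p=np.array(manip.get_position())
manip.servo_line(p+[0,0,.05],rate=.1); manip.servo_line(p+[0,0,.15],rate=.25)
q=list(manip.get_joint_positions()); q[0]+=1.0; manip.set_joints(q); manip.hold(1); st()
shot("s"); c=manip.camera("top"); crop(c,205,165,335,275,6,"s1")
E
```

```text
t 54.96 p [0.0696 0.5284 0.2617] F [-0.1 -0.1  0.5] w 0.0005
```

View pics/s_top.png

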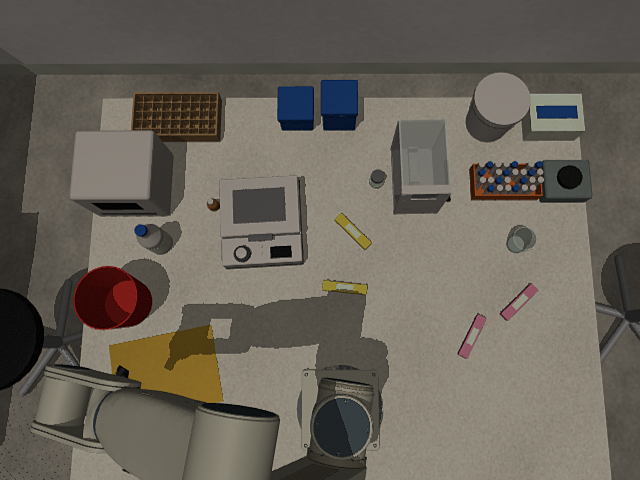

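View pics/s1.png

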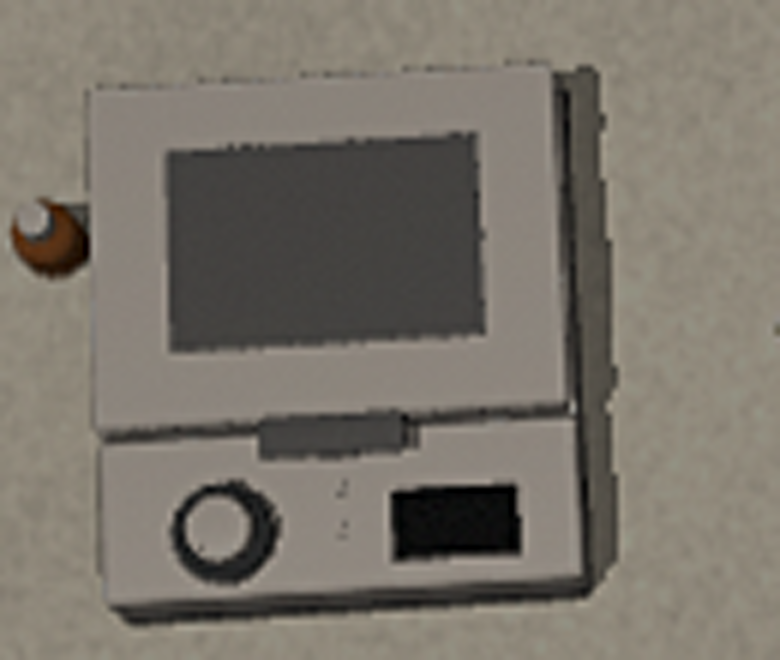

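View pics/s_scene.png

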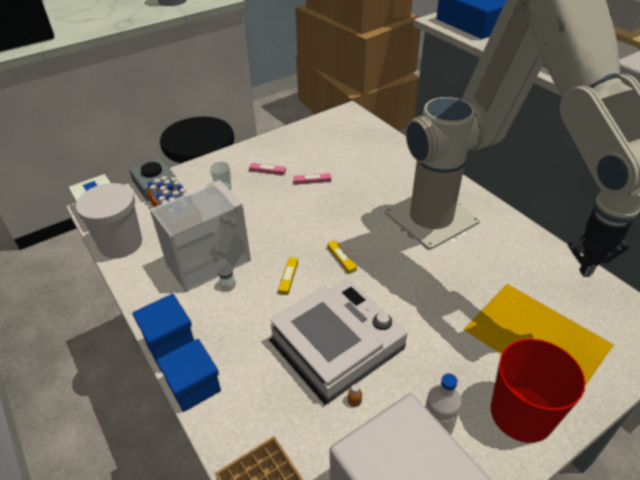

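The lid is shut and looks the same as at the start, at crop (333, 440). The bench has no cassettes left on it, the bystanders are where they were, and the robot is clear.

```bash
python3 -c "
from rig import manip
manip.sign_off()"
```

```text
the job is handed in; nothing more can be done
```

The job is done and handed in at about 55 s of the 210 s allowed. I pressed the release button and the lid sprang open. I then posted all three cassettes that were present, one from the reader and two from the bench, and shut the lid.

**Cassettes:** The last pictures show none on the bench, and before the lid was shut the reader well was empty. One lies flat in the drop box; the other two lean against its inside front wall, wholly inside. One bench cassette was knocked aside during the run, so I measured it again before picking it up.

**Flap:** After the third posting, the slot region looked the same as at the start, so I take the flap as shut.

**Lid:** The push force rose to about 7 N and then fell away, as a latch snapping over would. After I pressed to about 39 N and backed off, the lid stayed down for the second I waited and matches the first picture. I had no direct reading of the latch.

**Other checks:**
- The first press on the release button read about 75 N at the wrist, harder than needed but under the 120 N limit.
- The posted cassettes sat a few millimetres farther back in the grip than I had modelled, so I pushed slightly deeper before letting go.
- The bystanders and the pink and yellow look-alikes appear unmoved.

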